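# Refit the idler wheel of a belt sander

### The arm

A 6-joint arm with a two-finger parallel gripper is mounted at the origin on the work surface. World frame = base frame: x ahead of the robot, y to its left, z up, the work surface at z = 0. Lengths are in m, angles in degrees, forces in N, time in s.
With the tool pointing down it reaches from about 0.25 to 0.775 m from the base axis. Payload 4 kg.
Tool frame: the origin (TCP) lies midway between the tips of the shut fingers; the grasp point (between the pads) lies 19 mm behind it; z points along the fingers, y is the line along which they close (so a half turn about z gives the same grasp; the last joint's range is limited). The gripper opens to 94 mm and grips with 3 to 60 N. Pads are 16 mm wide; open, the fingers measure 119 mm over their backs; the gripper's body (75 mm by 177 mm) begins 78 mm behind the grasp point.
Start: joints at [-74.146, 4.996, 78.535, -0, 96.463, -5.907], TCP at [0.204, -0.511, 0.206] pointing down, gripper open.
Joint ranges: [-177.83, 177.83], [-43.37, 116.18], [15.69, 146.23], [-61.86, 241.86], [9.47, 152.12], [-147.06, 147.06]. Speed limits (degrees/s): [159.86, 159.86, 180, 180, 180, 180].

### API

Orientations are given as [roll, pitch, yaw] about the fixed x, y, z axes, in that order (R = Rz(yaw) Ry(pitch) Rx(roll)).
In Python, from workcell import bot gives the robot as it stands.
- The arm moves only by the tool send_rows, never from a script. Its argument "motion" is a list of rows, each a list of 7 numbers: the shift along the tool's x, y, z in mm, then the turn, a rotation vector about the tool's x, y, z in degrees, then the opening, from 0 (shut) to 1 (fully open). A call has exactly 10 rows; each row is the pose to reach, as a shift and turn from the pose commanded when the call began, along the tool's axes at that moment; what a row does not reach only later rows make up. A row lasts 1/12 s, in which the tool goes at most 41.7 mm and 7.16 degrees, less where a joint would pass 70% of its speed; a pose out of reach is approached as far as the arm can. A call with a gripper value outside its range is refused whole. The fingers move at their own pace and stop on an object; "newtons" is the grip in N (left out, the last holds). Time passes only in rows, so rows that repeat a pose let the fingers close, or fill a call up. It gives the time, the measured TCP pose, the force, the opening and the grip force at its end, in the units of the state.
- bot.get_obs(): the state, without advancing time (a new reading comes with each control period).
- bot.capture(name): name is "side" or "top"; returns a dict with "img" (420x560x3 uint8, blue, green, red), "mtx" (3x3 intrinsics, pixels), "rvec" (rotation vector, rad) and "tvec" (3), from world to camera coordinates, as OpenCV has them. Camera axes: x right, y down, z forward; pixel columns grow to the right and rows downward; lengths in m; the calibration is good to about 2 mm. A picture is of the moment at which its call begins. There is no depth.
- bot.sign_off(): hands the job in; it is judged then, once.
Trained networks look in a picture, given as the dict that the camera call returned (one of the last four; its "shot" number tells which), for a name from the list of things; names that differ only in an ending like _2 or _b are one class to them, and where a whole thing is asked for, a point or a joint stands for the part that bears it (a point fixed in the world has none). Each returns a list of dicts, best first, with "conf" (0 to 1); they miss things now and then, are a little off and sometimes report something else, mostly with a low value. They report only what shows in the picture. A call takes as long as a camera call. They do not tell look-alikes from the thing itself.
- bot.search_frame(picture, query): "point" ([x, y, z] in m, in world coordinates, good to about 4 mm: the middle of the surface that is visible of it).
- bot.masks_of(picture, query): "region" (420x560 bool, what is visible of it).
The state is a dict: "time_s": time; "joints": joint angles; "qd": joint speeds; "tau": joint torques, N m; "tcp_pos": TCP position; "ee_rot": TCP orientation; "wrist_force": force on the tool from outside, world axes, zero at the start; "ft_torque": the same for the moment, N m; "gripper_width": opening from 0.0 (shut) to 1.0 (fully open); "grip_force": force on a finger pad.
Only numpy, scipy, OpenCV 4.12 (cv2) and the standard library are available. Lean on these libraries where they do the work, as an engineer would, in place of code of your own. Each camera call takes 0.05 s, during which the arm holds its last target. There are 200 camera calls.

### The job

Refit the idler wheel of the belt sander. Take the three parts from the V-blocks and slide them onto the sander's bare axle: first the small spacer bush, pushed up to the spring collar, then the wheel up against the bush, then the end cap with its domed face outwards, pressing the cap on against the spring until the axle's spring tab snaps up in front of it and holds it. Ease them on by feel without ramming the axle (never push on it with 40 N or more), and leave the oil bottle, the screwdriver and the magnet where they are.

Things in the scene. Friction and masses are not known exactly. Their poses are not given: they have to be found in the camera images.
- sander: The belt sander, fixed. Origin on the bench below the root of the bare axle; axes as axle. Its belt arm, 58 mm high behind a white side plate, reaches 62 mm along -x and 360 mm along +x of the axle. In front of the plate: a platen 75 to 225 mm along +x, 68 mm deep, top at 190 mm; a drive wheel at 287 mm, 76 mm deep. Behind it motor and disc, up to 235 mm high.
- axle: The bare idler axle, fixed: a level steel rod, 16 mm diameter, 160 mm above the bench, 111.5 mm long from the white side plate to its tip (chamfered to 11 mm diameter over the last 3.5 mm). Origin on its centre line at the plate; it points along its own -y (world -y turned by up to 0.25 rad), z is up. A fixed housing of 36 mm diameter covers it to y = -12 mm; then comes the collar.
- axle_tip (a point): Centre of the axle's outer end, y = -111.5 mm in the axle frame. Axes as axle.
- collar (a joint): Brass spring collar round the axle, 30 mm diameter, in m pushed in towards the plate. 0 = free, its front at y = -24 mm of the axle frame; 0.006 = at its stop. It takes about 9 N to start it and 17 N to reach the stop, and it is damped, so press slowly. The stack of parts bears on it.
- tab (a joint): Spring tab on the axle's top, 5 mm wide, in m pressed down: 0 = up, 5 mm proud of the axle; 0.0068 = fully in. Its ramp rises from y = -107 to -93.5 mm of the axle frame, its inner side is a square step at y = -90.5 mm. Each part must ride over it (about 3 to 9 N of push); it snaps up when the part has passed.
- spacer: The spacer bush: a plain steel ring, the smallest part, 32 mm outer diameter, 18 mm bore, 16 mm long, 70 g. Origin at its centre; its bore runs along its own y. Lies in a V-block, bore level, centre 51 mm above the bench. Both ends are alike.
- wheel: The idler wheel: aluminium, the largest part, 60 mm outer diameter, 18 mm bore, 30 mm wide, about 180 g. Origin at its centre; its bore runs along its own y. Lies in a V-block, bore level, centre 57 mm above the bench. Both faces are alike.
- cap: The end cap: black plastic, fluted, 40 mm outer diameter, 18 mm bore right through, 24 mm long, 35 g. Origin at its centre; bore along its own y; the flat face at +y goes against the wheel, the domed face at -y goes outwards. Lies in a V-block, domed face towards about world -y, bore level, centre 52 mm above the bench.
- cap_face (a point): Centre of the cap's domed face, 12 mm from its centre. With all parts on and the collar free it is 94 mm from the plate, still over the tab: it must be pressed at least 3.5 and at most 6 mm further (12 to 22 N of push in all, as friction has it) for the tab to snap up; the collar then holds it against the tab with about 14 N.
- rest_spacer: Fixed steel V-block that carries the spacer bush: 40 mm long (y), 29 mm across, 40 mm high. Origin under its centre; the V runs along its own y.
- rest_wheel: Fixed steel V-block that carries the wheel: 40 mm long (y), 53 mm across, 40 mm high. Origin under its centre; the V runs along its own y.
- rest_cap: Fixed steel V-block that carries the end cap: 40 mm long (y), 36 mm across, 40 mm high. Origin under its centre; the V runs along its own y.
- screwdriver: Bystander: a screwdriver lying on the bench.
- oil: Bystander: white oil bottle, 40 mm diameter, 110 mm high, standing. Origin under its centre.
- magnet: Bystander: steel-sided workshop magnet block, 75 x 20 x 45 mm, standing. Origin under its centre.
Things that resemble listed ones, but are neither listed nor needed, are in the scene too. What is shaped like the cap but orange or pink is not meant.

How it is judged (in metres and radians):
On the way, in this order (a step that is already met when the one before it is completed fails the run):
1. the spacer bush is on the axle, up to the collar (y of spacer in the frame of axle between -0.036 and -0.02 m and x of spacer in the frame of axle between -0.004 and 0.004 m and z of spacer in the frame of axle between -0.004 and 0.004 m), for 0.1 s.
2. the wheel is on the axle, up against the bush (y of spacer in the frame of axle above -0.036 m and y of wheel in the frame of axle between -0.06 and -0.04 m and x of wheel in the frame of axle between -0.004 and 0.004 m and z of wheel in the frame of axle between -0.004 and 0.004 m), for 0.1 s.
At the end, for the whole second after the job is handed in: Bush, wheel and cap are on the axle in this order, domed face outwards, pressed together against the sprung collar (centres within 31.5, 54.5 and 81 mm of the plate along the axle), the spring tab up in front of the cap (pressed less than 1 mm), all at rest (y of spacer in the frame of axle between -0.0315 and -0.02 m and y of wheel in the frame of axle between -0.0545 and -0.043 m and y of cap in the frame of axle above -0.081 m and y of cap_face in the frame of axle below -0.085 m and distance between cap and wheel below 0.0295 m and x of cap in the frame of axle between -0.004 and 0.004 m and z of cap in the frame of axle between -0.004 and 0.004 m and value of joint tab below 0.001 m and linear speed of each of cap, wheel, spacer below 0.01 m/s); the robot touches nothing.
It fails at once if a part or the fingers press on the axle, its collar or its tab with over 40 N (contact force between any of spacer, wheel, cap, the fingers and axle above 40 N).
It fails at once if screwdriver, oil bottle or magnet moved by more than 25 mm (distance of any of screwdriver, oil, magnet from where it was at the start of the episode above 0.025 m).
It also fails if it takes over 72 s, if anything falls off the work surface, if the arm or the gripper's body presses on something with over 40 N, if the wrist force passes 120 N, or if a joint passes its speed limit or range.

## Working session

There is one attempt and no reset: what is moved stays moved. The work goes in short steps, Python scripts to look and compute and a tool call to move; the robot and the scene stay as the last step left them, time stands still between calls to the robot, and variables do not carry over. Pictures are saved under pics/ and viewed, at most 12 in all, crops included, and the job is handed in when it is done.

Besides the shell and the picture viewer there is one more tool, called by a JSON object that holds its "fn" and its "kwargs", one argument or row to a line. send_rows: Moves the arm, as the interface text tells. Its arguments: {"type":"object","properties":{"motion":{"type":"array","items":{"type":"array","items":{"type":"number"}}},"newtons":{"type":"number"}},"required":["motion"]}

```bash
mkdir -p pics; python3 - <<'E'
from workcell import bot
import cv2,numpy as np
for n in("side","top"):
    p=bot.capture(n);cv2.imwrite(f"pics/{n}0.png",p["img"])
    R=cv2.Rodrigues(np.array(p["rvec"],float))[0];print(n,-R.T@np.array(p["tvec"]).ravel(),R[2])
    for q in["sander","axle","spacer","wheel","cap","rest_spacer","rest_wheel","rest_cap","screwdriver","oil","magnet","tab","collar","axle_tip"]:
        try:
            for d in bot.search_frame(p,q)[:4]:
                X=np.array(d["point"]);uv=cv2.projectPoints(X,p["rvec"],p["tvec"],p["mtx"],None)[0].ravel()
                print(q,round(d["conf"],2),X.round(3),uv.round())
        except Exception as e:print(q,e)
print(bot.get_obs())
E
```

```text
side [ 0.31006061 -0.76631773  0.54947335] [ 0.31741494  0.80433807 -0.50228281]
sander 0.8 [0.678 0.226 0.15 ] [276. 139.]
axle 0.48 [0.485 0.115 0.165] [215. 161.]
spacer 0.77 [ 0.548 -0.288  0.062] [313. 297.]
wheel 0.71 [ 0.407 -0.225  0.07 ] [224. 292.]
wheel 0.27 [0.678 0.226 0.15 ] [275. 139.]
wheel 0.24 [0.486 0.111 0.167] [216. 161.]
wheel 0.18 [ 0.406 -0.228  0.02 ] [226. 315.]
cap 0.88 [ 0.579 -0.165  0.062] [300. 253.]
cap 0.85 [ 0.494 -0.152  0.03 ] [259. 273.]
cap 0.53 [ 0.619 -0.245  0.034] [337. 283.]
rest_spacer 0.66 [ 0.547 -0.302  0.023] [316. 319.]
rest_wheel 0.86 [ 0.405 -0.229  0.021] [226. 315.]
rest_cap 0.66 [ 0.574 -0.174  0.022] [300. 272.]
screwdriver 0.92 [ 0.607 -0.08   0.023] [296. 243.]
oil 0.79 [ 0.74  -0.289  0.062] [407. 269.]
magnet 0.73 [ 0.715 -0.17   0.037] [360. 249.]
collar 0.39 [0.478 0.148 0.166] [209. 156.]
collar 0.33 [ 0.603 -0.081  0.02 ] [295. 245.]
collar 0.26 [ 0.712 -0.166  0.037] [358. 248.]
axle_tip 0.49 [0.486 0.108 0.166] [216. 162.]
top [ 0.48451998 -0.0742151   1.2300811 ] [ 0.0985511   0.00508438 -0.995119  ]
sander 0.98 [0.681
[... 823 characters left out ...]
 0.11  0.167] [190. 268.]
{'time_s': 1.5, 'joints': array([-7.41459006e+01,  4.99602054e+00,  7.85350678e+01, -3.82677806e-04,
        9.64643307e+01, -5.90593620e+00]), 'qd': array([-0.04940197, -0.0982498 , -0.05373153,  0.00208398,  0.08281122,
        0.0849448 ]), 'tau': array([-4.45578044e-04, -3.40033257e+01, -3.02591550e+01,  7.18645030e-02,
        2.39325373e-02, -2.23922530e-05]), 'tcp_pos': array([ 0.20390433, -0.51082001,  0.20550979]), 'ee_rot': array([1.79995482e+02, 8.49583841e-04, 2.17599925e+01]), 'wrist_force': array([ 0.65641484, -0.36070104, -0.32330301]), 'ft_torque': array([ 0.01818266, -0.04147426,  0.01449583]), 'grip_force': 0.0, 'gripper_width': 0.9984070644565285}
```

```bash
python3 - <<'E'
import cv2
for n in("side","top"):
    i=cv2.imread(f"pics/{n}0.png");cv2.imwrite(f"pics/{n}0b.png",cv2.resize(i,(800,600),interpolation=cv2.INTER_CUBIC))
E
```

```text
(no output)
```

View pics/side0b.png

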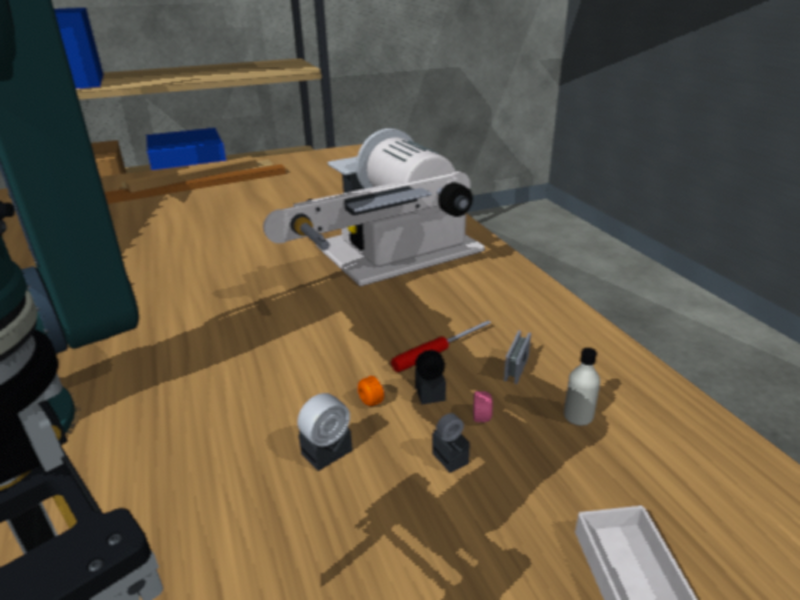

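View pics/top0b.png

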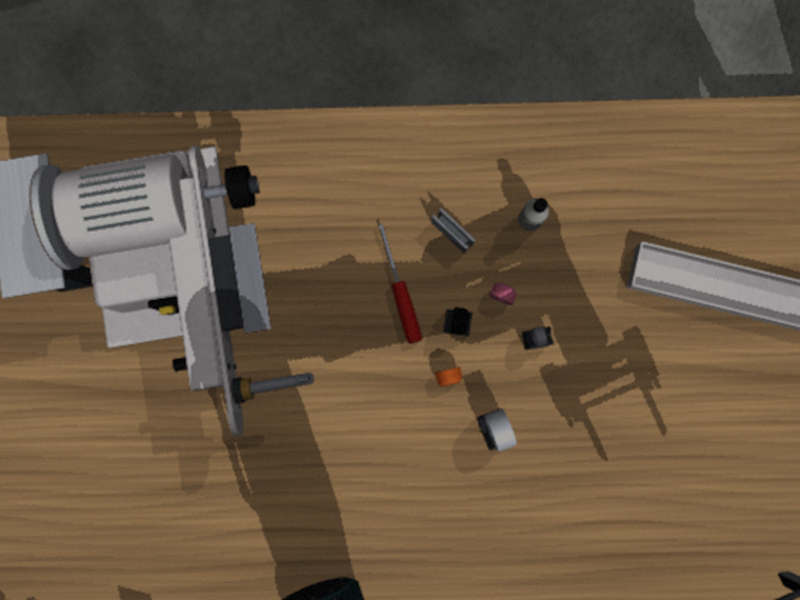

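Side view: wheel (324,420), spacer (450,430), black cap (430,363), axle tip (325,242). Look-alikes: orange cap (371,390), pink cap (482,405), and the sander's black drive wheel (455,198). Top view: wheel (497,430), spacer (537,337), cap (458,321), axle (240–312, 385). The parts I want are the three sitting in V-blocks; for the cap that is the black one.

```bash
cat > h.py <<'E'
from workcell import bot
import cv2,numpy as np
def plane(p,uv,z):
    "pixels -> world points on the plane z"
    R=cv2.Rodrigues(np.array(p["rvec"],float))[0];c=-R.T@np.array(p["tvec"],float).ravel()
    n=cv2.undistortPoints(np.array(uv,float).reshape(-1,1,2),np.array(p["mtx"],float),None).reshape(-1,2)
    d=np.c_[n,np.ones(len(n))]@R
    return c+d*((z-c[2])/d[:,2])[:,None]
def proj(p,X): return cv2.projectPoints(np.array(X,float).reshape(-1,1,3),np.array(p["rvec"],float),np.array(p["tvec"],float),np.array(p["mtx"],float),None)[0].reshape(-1,2)
def mask(p,q,near,r=40):
    for d in bot.masks_of(p,q):
        m=np.array(d["region"]);uv=np.argwhere(m)[:,::-1]
        if len(uv) and np.linalg.norm(uv.mean(0)-near)<r: return m,uv,d["conf"]
    return None
E
python3 - <<'E'
from h import *
for n,locs in(("top",dict(axle=(188,269),spacer=(374,236),wheel=(349,302),cap=(320,225),rest_spacer=(374,236),rest_wheel=(345,302),rest_cap=(320,225))),("side",dict(axle=(215,161),spacer=(313,297),wheel=(224,292),cap=(300,253)))):
    p=bot.capture(n)
    vis=cv2.resize(p["img"],None,fx=4,fy=4,interpolation=cv2.INTER_CUBIC)
    for q,l in locs.items():
        r=mask(p,q,l,15)
        if r is None: print(n,q,None);continue
        m,uv,c=r
        z={"axle":.16,"spacer":.051,"wheel":.057,"cap":.052}.get(q,.04)
        X=plane(p,uv,z)[:,:2]*1000
        (cx,cy),(w,h),a=cv2.minAreaRect(X.astype(np.float32))
        k=X-X.mean(0);e,v=np.linalg.eigh(k.T@k/len(k))
        ctr=X.mean(0);d=v[:,1]
        print(n,q,round(c,2),"n",len(uv),"mean",ctr.round(1),"rect",np.round([cx,cy,w,h,a],1),"major ang from y",round(np.degrees(np.arctan2(-d[0]*np.sign(d[1]),abs(d[1]))),1),"sd",np.sqrt(e).round(1))
        cs,_=cv2.findContours(cv2.resize(m.astype(np.uint8),None,fx=4,fy=4,interpolation=cv2.INTER_NEAREST),0,1)
        if n=="side" or 'rest' not in q: cv2.drawContours(vis,cs,-1,(0,255,0),1)
    if n=="top":
        a=vis[4*175:4*325,4*290:4*400]; b=vis[4*235:4*305,4*145:4*235]
        out=np.zeros((600,800,3),np.uint8);out[:a.shape[0],:a.shape[1]]=a;out[:b.shape[0],a.shape[1]:a.shape[1]+b.shape[1]]=b
        cv2.imwrite("pics/crop1.png",out)
print(bot.get_obs()["time_s"])
E
```

```text
top axle 0.76 n 432 mean [488.5 111.4] rect [485.8 105.4  28.5 101.2   3. ] major ang from y 8.3 sd [ 5.6 31. ]
top spacer None
top wheel 0.66 n 430 mean [ 412.2 -216.2] rect [ 411.7 -216.7   60.3   35.3   22.8] major ang from y -69.3 sd [ 9.8 16.8]
top cap 0.58 n 199 mean [ 581.4 -160.8] rect [ 581.1 -161.3   25.6   40.8   81.9] major ang from y 80.8 sd [ 7.  11.2]
top rest_spacer 0.43 n 94 mean [ 549.7 -275.2] rect [ 551.  -281.3   25.8   43.5    6.2] major ang from y 1.4 sd [ 7.4 14.6]
top rest_wheel 0.66 n 22 mean [ 419.9 -192. ] rect [ 417.9 -192.    23.2    4.8   12.2] major ang from y -73.1 sd [1.3 6.9]
top rest_cap None
side axle 0.71 n 278 mean [489.6 114.5] rect [487.5 114.5  32.7 147.4   4.4] major ang from y 5.0 sd [ 8.1 39.5]
side spacer 0.71 n 279 mean [ 552.6 -282.6] rect [ 553.  -282.5   45.3   33.6   31.4] major ang from y -31.1 sd [ 8.  12.2]
side wheel 0.55 n 982 mean [ 412.6 -214.3] rect [ 412.6 -212.7   64.    87.2   14.8] major ang from y -9.6 sd [15.4 23.4]
side cap 0.62 n 313 mean [ 582.3 -156.6] rect [ 582.8 -156.1   63.9   38.4   67.2] major ang from y -21.0 sd [10.  16.9]
2.15
```

View pics/crop1.png

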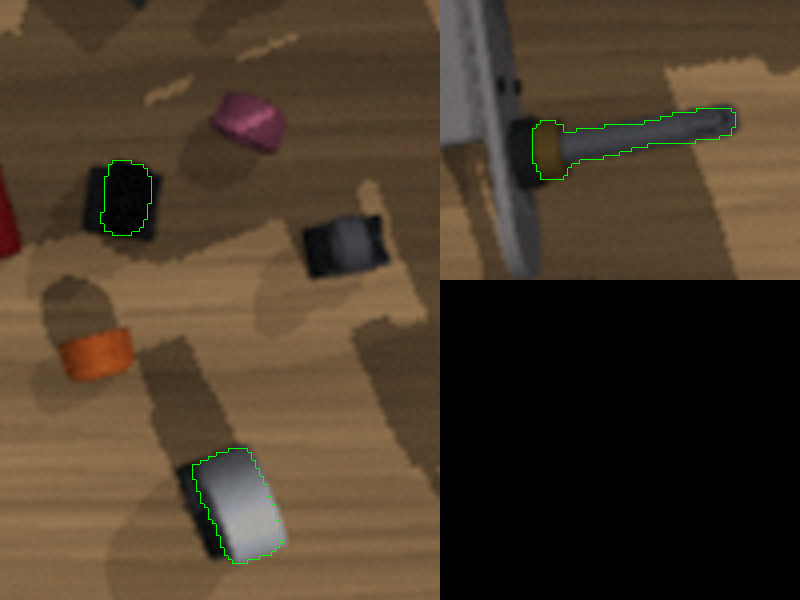

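```bash
python3 - <<'E'
from h import *
p=bot.capture("top")
def ang(d): d=d*np.sign(-d[1]); return np.degrees(np.arctan2(d[0],-d[1]))  # direction -y turned towards +x
C=dict(spacer=[(304,232),(380,214),(388,262),(310,278)],cap=[(92,165),(160,172),(157,240),(84,230)])
for k,c in C.items():
    X=plane(p,np.array(c)/4+[290,175],.04)*1000
    print(k,X.mean(0).round(1),[round(ang(X[b]-X[a]),1) for a,b in((0,1),(3,2))],[round(np.linalg.norm(X[b]-X[a])) for a,b in((0,1),(1,2),(2,3),(3,0))])
for q,l,z in(("wheel",(349,302),.057),("axle",(188,269),.16),("cap",(320,225),.052)):
    r=mask(p,q,l,15)
    if r is None: print(q,None);continue
    m,uv,_=r
    if q=="axle":
        cols=[u for u in range(181,217) if m[:,u].any()]
        mid=np.array([(u,(np.flatnonzero(m[:,u])[[0,-1]]).mean()) for u in cols])
        f=np.polyfit(mid[:,0],mid[:,1],1);print("res",np.std(mid[:,1]-np.polyval(f,mid[:,0])).round(2),cols[0],cols[-1])
        X=plane(p,[(cols[0]-.5,np.polyval(f,cols[0]-.5)),(cols[-1]+.5,np.polyval(f,cols[-1]+.5))],z)*1000
        print("axle",X.round(1),ang(X[1]-X[0]).round(1))
        u0=np.flatnonzero(m.any(0))[0];print("collar left",plane(p,[(u0-.5,np.polyval(f,u0))],z)*1000)
    else:
        X=plane(p,uv,z)[:,:2]*1000
        print(q,cv2.minAreaRect(X.astype(np.float32)))
p=bot.capture("side");m,uv,_=mask(p,"axle",(215,161),15)
a=np.array([.48,.14,.16])
# refine side: axle mask ends
k=uv-uv.mean(0);v=np.linalg.svd(k,full_matrices=0)[2][0];t=k@v
print("side mask ends",uv[t.argmin()],uv[t.argmax()])
np.save("s.npy",m)
i=cv2.resize(p["img"][125:195,170:250],(640,560),interpolation=cv2.INTER_CUBIC);cv2.imwrite("pics/sax.png",i)
E
```

```text
spacer [ 551.2 -284.2   40. ] [np.float64(11.9), np.float64(10.2)] [44, 27, 44, 26]
cap [ 579.2 -161.1   40. ] [np.float64(-7.3), np.float64(-9.2)] [38, 38, 41, 37]
wheel ((411.3310241699219, -216.71038818359375), (62.362667083740234, 39.9281120300293), 16.81296730041504)
res 0.25 181 216
axle [[485.3 130.6 160. ]
 [496.5  58.5 160. ]] 8.9
collar left [[481.40438705 156.64183883 160.        ]]
cap ((580.6768798828125, -162.54537963867188), (27.51633644104004, 41.87907791137695), 80.1543960571289)
side mask ends [206 155] [228 173]
```

View pics/sax.png

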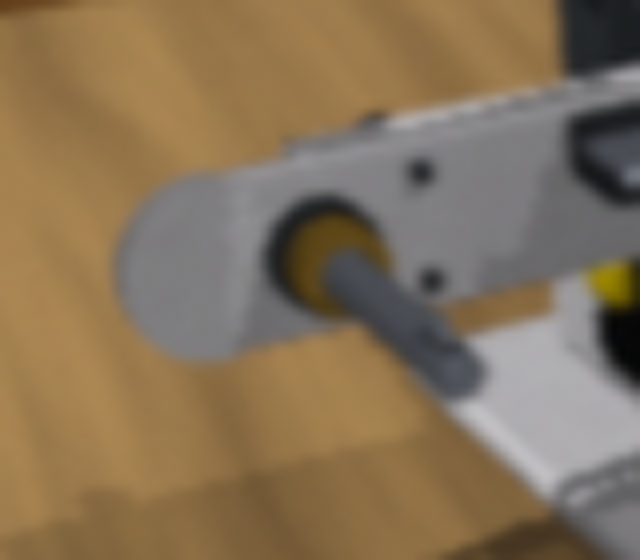

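```bash
cat >> h.py <<'E'
from scipy.spatial.transform import Rotation as Ro
def go(x,y,z,a):
    "mm, bore angle a: tool-frame shift and turn to TCP x,y,z with tool x along the bore towards +y"
    o=bot.get_obs();R=Ro.from_euler("xyz",o["ee_rot"],degrees=True);T=Ro.from_euler("xyz",[180,0,a+90],degrees=True)
    d=R.inv().apply(np.array([x,y,z])-o["tcp_pos"]*1000)
    print("go",d.round(1),(R.inv()*T).as_rotvec(degrees=True).round(2),"t",o["time_s"])
E
python3 - <<'E'
from h import *
p=bot.capture("top")
print(plane(p,[(377.5,235.75)],.062)*1000)
p=bot.capture("side")
print("axle tip proj",proj(p,[[.4965,.0585,.16],[.4823,.150,.16]]))
print(plane(p,[(227.5,171.5)],.16))
go(551.5,-283,120,11)
E
```

```text
[[ 551.79461643 -282.80959096   62.        ]]
axle tip proj [[226.51155715 171.63395718]
 [210.87443128 157.87041386]]
[[0.49872229 0.05827818 0.16      ]]
go [407.3 -82.7  85.5] [  0.     0.   -79.24] t 2.55
```

{"fn": "send_rows", "kwargs": {
  "motion": [
    [407,-83,70,0,0,-79.2,0.6],
    [407,-83,70,0,0,-79.2,0.6],
    [407,-83,70,0,0,-79.2,0.6],
    [407,-83,70,0,0,-79.2,0.6],
    [407,-83,70,0,0,-79.2,0.6],
    [407,-83,70,0,0,-79.2,0.6],
    [407,-83,70,0,0,-79.2,0.6],
    [407,-83,70,0,0,-79.2,0.6],
    [407,-83,70,0,0,-79.2,0.6],
    [407,-83,70,0,0,-79.2,0.6]
  ],
  "newtons": 20
}}

```text
time_s: 3.38
tcp_pos: [0.5489, -0.2839, 0.136]
ee_rot: [180.0, 0.0, 93.7]
wrist_force: [0.0, -1.3, 0.9]
gripper_width: 0.599
grip_force: 0.0
```

```bash
python3 - <<'E'
from h import *
go(551.7,-282.8,80,11)
p=bot.capture("side");o=bot.get_obs();print(o["tcp_pos"],o["ee_rot"],proj(p,[o["tcp_pos"]]))
i=p["img"][170:350,220:460];cv2.imwrite("pics/a1.png",cv2.resize(i,(800,600),interpolation=cv2.INTER_CUBIC))
E
```

```text
go [ 0.9  2.8 56. ] [ 0.01  0.02 -7.25] t 3.3833
[ 0.55404456 -0.27805546  0.13351821] [179.80793195  -0.31847744  94.36501512] [[314.65261093 259.18856921]]
```

{"fn": "send_rows", "kwargs": {
  "motion": [
    [1,3,20,0,0,-7.2,0.6],
    [1,3,45,0,0,-7.2,0.6],
    [1,3,55,0,0,-7.2,0.6],
    [1,3,55,0,0,-7.2,0.6],
    [1,3,55,0,0,-7.2,0.6],
    [1,3,55,0,0,-7.2,0.6],
    [1,3,55,0,0,-7.2,0.6],
    [1,3,55,0,0,-7.2,0.6],
    [1,3,55,0,0,-7.2,0.6],
    [1,3,55,0,0,-7.2,0.6]
  ]
}}

```text
time_s: 4.27
tcp_pos: [0.5505, -0.2845, 0.0821]
ee_rot: [179.9, 0.1, 100.6]
wrist_force: [0.3, -0.1, 0.1]
gripper_width: 0.601
grip_force: 0.0
```

```bash
python3 - <<'E'
from h import *
p=bot.capture("side")
go(551.7,-282.8,32,11)
o=bot.get_obs();print(o["tcp_pos"],o["ee_rot"],proj(p,[o["tcp_pos"]]))
i=p["img"][200:365,220:440];cv2.imwrite("pics/a2.png",cv2.resize(i,(800,600),interpolation=cv2.INTER_CUBIC))
E
```

```text
go [ 1.4  1.5 49.8] [ 0.04  0.04 -0.43] t 4.3167
[ 0.55045541 -0.28438124  0.08184528] [1.79959757e+02 4.13123621e-02 1.00567017e+02] [[313.75275791 286.04136438]]
```

View pics/a2.png

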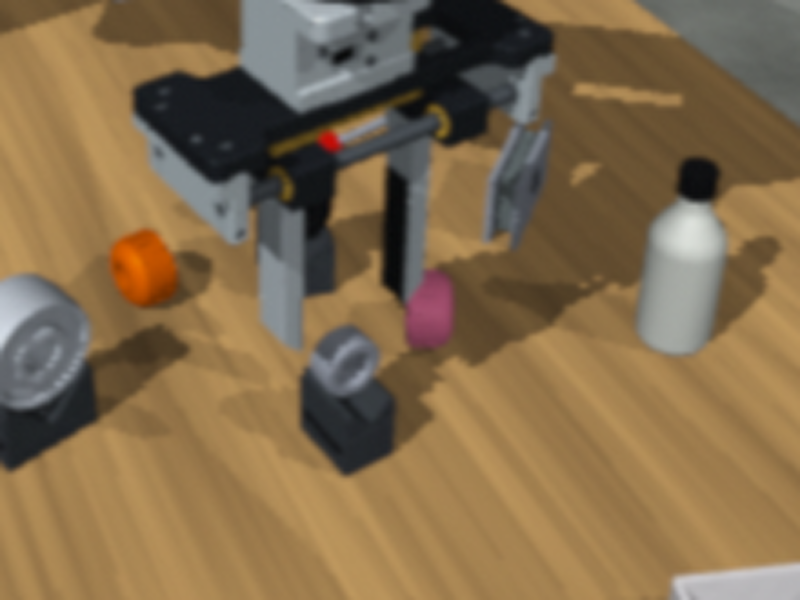

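{"fn": "send_rows", "kwargs": {
  "motion": [
    [1,1,20,0,0,-0.4,0.6],
    [1,1,40,0,0,-0.4,0.6],
    [1,1,49.5,0,0,-0.4,0.6],
    [1,1,49.5,0,0,-0.4,0.6],
    [1,1,49.5,0,0,-0.4,0.6],
    [1,1,49.5,0,0,-0.4,0.2],
    [1,1,49.5,0,0,-0.4,0.2],
    [1,1,49.5,0,0,-0.4,0.2],
    [1,1,49.5,0,0,-0.4,0.2],
    [1,1,49.5,0,0,-0.4,0.2]
  ],
  "newtons": 30
}}

```text
time_s: 5.15
tcp_pos: [0.5534, -0.2831, 0.0335]
ee_rot: [179.7, 0.1, 101.0]
wrist_force: [4.5, 1.1, 2.0]
gripper_width: 0.338
grip_force: 30.0
```

```bash
python3 - <<'E'
from h import *
p=bot.capture("side")
o=bot.get_obs();print(o["tcp_pos"],o["ee_rot"],o["gripper_width"]*94,o["grip_force"],o["wrist_force"])
r=mask(p,"spacer",(313,297),30)
if r: print(len(r[1]),r[1].mean(0))
# pre-insertion pose: spacer front 12 mm off the tip
a=8.8;b=np.array([np.sin(np.radians(a)),-np.cos(np.radians(a))]);t=np.array([497,58.4])
c=t+b*30;print(c);go(c[0],c[1],141,a)
E
```

```text
[ 0.55340277 -0.28313966  0.03348672] [1.79699186e+02 1.24969639e-01 1.00990825e+02] 31.44544191284933 29.972173223504797 [4.05396828 1.62484446 2.66504158]
213 [315.58685446 298.1314554 ]
[501.58957509  28.75314856]
go [ 315.8    9.2 -108.2] [0.3  0.12 2.2 ] t 5.25
```

{"fn": "send_rows", "kwargs": {
  "motion": [
    [0,0,-35,0,0,0,0.2],
    [0,0,-70,0,0,0,0.2],
    [25,1,-108,0,0,1,0.2],
    [60,3,-108,0.3,0,2.2,0.2],
    [100,5,-108,0.3,0,2.2,0.2],
    [140,6,-108,0.3,0,2.2,0.2],
    [180,7,-108,0.3,0,2.2,0.2],
    [220,9,-108,0.3,0,2.2,0.2],
    [255,9,-108,0.3,0,2.2,0.2],
    [280,9,-108,0.3,0,2.2,0.2]
  ]
}}

```text
time_s: 6.08
tcp_pos: [0.5045, -0.0041, 0.1391]
ee_rot: [-179.5, -0.0, 98.9]
wrist_force: [0.5, -0.1, -1.1]
gripper_width: 0.335
grip_force: 30.0
```

{"fn": "send_rows", "kwargs": {
  "motion": [
    [15,0,0,0,0,0,0.2],
    [25,0,0,0,0,0,0.2],
    [30,0,0,0,0,0,0.2],
    [30,0,0,0,0,0,0.2],
    [30,0,0,0,0,0,0.2],
    [30,0,0,0,0,0,0.2],
    [30,0,0,0,0,0,0.2],
    [30,0,0,0,0,0,0.2],
    [30,0,0,0,0,0,0.2],
    [30,0,0,0,0,0,0.2]
  ]
}}

```text
time_s: 6.92
tcp_pos: [0.5021, 0.0228, 0.1397]
ee_rot: [-179.7, 0.0, 98.7]
wrist_force: [0.1, -0.7, -0.6]
gripper_width: 0.336
grip_force: 30.0
```

```bash
python3 - <<'E'
from h import *
p=bot.capture("top");q=bot.capture("side")
o=bot.get_obs();print(o["tcp_pos"],o["ee_rot"],o["wrist_force"],o["grip_force"],o["gripper_width"])
a=8.8;b=np.array([np.sin(np.radians(a)),-np.cos(np.radians(a))]);t=np.array([497,58.4])
c=t+b*30;go(c[0],c[1],142.5,a)
u,v=proj(p,[o["tcp_pos"]+[0,.03,.02]])[0].astype(int);u2,v2=proj(q,[o["tcp_pos"]+[0,.03,.02]])[0].astype(int)
A=p["img"][v-37:v+38,u-25:u+25];B=q["img"][v2-37:v2+38,u2-25:u2+25]
cv2.imwrite("pics/i1.png",cv2.resize(np.hstack([A,B]),(800,600),interpolation=cv2.INTER_CUBIC));print(u,v,u2,v2)
E
```

```text
[0.50204615 0.02303702 0.13969499] [-1.79696151e+02  1.24301169e-02  9.87596624e+01] [-0.18549973 -0.40274608 -0.70291427] 29.970897501334548 0.33227674602597235
go [ 5.7  0.4 -2.8] [-0.3   0.01 -0.04] t 7.0167
219 261 229 172
```

View pics/i1.png

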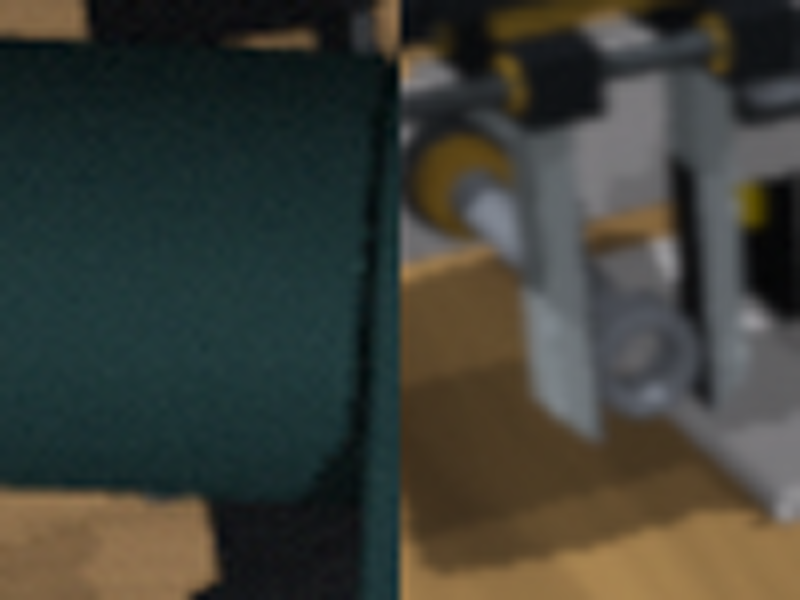

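{"fn": "send_rows", "kwargs": {
  "motion": [
    [3,0.4,-2.8,-0.3,0,0,0.2],
    [6,0.4,-2.8,-0.3,0,0,0.2],
    [9,0.4,-2.8,-0.3,0,0,0.2],
    [12,0.4,-2.8,-0.3,0,0,0.2],
    [15,0.4,-2.8,-0.3,0,0,0.2],
    [18,0.4,-2.8,-0.3,0,0,0.2],
    [20,0.4,-2.8,-0.3,0,0,0.2],
    [22,0.4,-2.8,-0.3,0,0,0.2],
    [22,0.4,-2.8,-0.3,0,0,0.2],
    [22,0.4,-2.8,-0.3,0,0,0.2]
  ]
}}

```text
time_s: 7.85
tcp_pos: [0.4991, 0.0451, 0.1425]
ee_rot: [-180.0, 0.0, 98.8]
wrist_force: [-0.5, 0.4, -0.6]
gripper_width: 0.333
grip_force: 30.0
```

{"fn": "send_rows", "kwargs": {
  "motion": [
    [1,0,0,0,0,0,0.2],
    [2,0,0,0,0,0,0.2],
    [3,0,0,0,0,0,0.2],
    [4,0,0,0,0,0,0.2],
    [5,0,0,0,0,0,0.2],
    [6,0,0,0,0,0,0.2],
    [7,0,0,0,0,0,0.2],
    [8,0,0,0,0,0,0.2],
    [8,0,0,0,0,0,0.2],
    [8,0,0,0,0,0,0.2]
  ]
}}

```text
time_s: 8.68
tcp_pos: [0.4979, 0.053, 0.1425]
ee_rot: [180.0, 0.0, 98.8]
wrist_force: [-1.2, -0.6, -1.0]
gripper_width: 0.336
grip_force: 30.0
```

```bash
cat >> h.py <<'E'
def st(tip=(497,58.4),a=8.8):
    "TCP in axle coordinates (along from the tip, lateral), forces along (push +), lateral (axle +x), up"
    o=bot.get_obs();r=np.radians(a);b=np.array([np.sin(r),-np.cos(r)]);l=np.array([np.cos(r),np.sin(r)])
    d=o["tcp_pos"][:2]*1000-tip;f=o["wrist_force"]
    print("out",round(d@b,2),"lat",round(d@l,2),"z",round(o["tcp_pos"][2]*1000,2),"F out/lat/z",round(f[:2]@b,1),round(f[:2]@l,1),round(f[2],1),"M",o["ft_torque"].round(2),"rot",o["ee_rot"].round(2),"w",round(o["gripper_width"]*94,1),round(o["time_s"],2))
E
python3 -c "
from h import *
st()"
```

```text
out 5.45 lat 0.02 z 142.52 F out/lat/z 0.4 -1.3 -1.0 M [-0.04 -0.09 -0.05] rot [1.800e+02 1.000e-02 9.879e+01] w 31.6 8.68
```

{"fn": "send_rows", "kwargs": {
  "motion": [
    [1,0,0,0,0,0,0.2],
    [2,0,0,0,0,0,0.2],
    [3,0,0,0,0,0,0.2],
    [4,0,0,0,0,0,0.2],
    [5,0,0,0,0,0,0.2],
    [6,0,0,0,0,0,0.2],
    [7,0,0,0,0,0,0.2],
    [8,0,0,0,0,0,0.2],
    [8,0,0,0,0,0,0.2],
    [8,0,0,0,0,0,0.2]
  ]
}}

```text
time_s: 9.52
tcp_pos: [0.4969, 0.0608, 0.1428]
ee_rot: [179.9, 0.0, 98.8]
wrist_force: [0.8, -1.7, 2.5]
gripper_width: 0.334
grip_force: 30.0
```

```bash
python3 -c "
from h import *
st()"
```

```text
out -2.41 lat 0.31 z 142.84 F out/lat/z 1.8 0.5 2.5 M [-0.39 -0.23  0.03] rot [1.7995e+02 3.0000e-02 9.8780e+01] w 31.4 9.52
```

{"fn": "send_rows", "kwargs": {
  "motion": [
    [1,0,0,0,0,0,0.2],
    [2,0,0,0,0,0,0.2],
    [3,0,0,0,0,0,0.2],
    [4,0,0,0,0,0,0.2],
    [5,0,0,0,0,0,0.2],
    [6,0,0,0,0,0,0.2],
    [7,0,0,0,0,0,0.2],
    [8,0,0,0,0,0,0.2],
    [9,0,0,0,0,0,0.2],
    [10,0,0,0,0,0,0.2]
  ]
}}

```text
time_s: 10.35
tcp_pos: [0.4953, 0.0711, 0.1426]
ee_rot: [180.0, -0.0, 98.8]
wrist_force: [2.1, -1.8, 3.8]
gripper_width: 0.336
grip_force: 30.0
```

```bash
python3 -c "
from h import *
st()"
```

```text
out -12.81 lat 0.21 z 142.61 F out/lat/z 2.1 1.8 3.8 M [-0.39 -0.35 -0.02] rot [179.97  -0.    98.8 ] w 31.6 10.35
```

{"fn": "send_rows", "kwargs": {
  "motion": [
    [2,0,0,0,0,0,0.2],
    [5,0,0,0,0,0,0.2],
    [8,0,0,0,0,0,0.2],
    [11,0,0,0,0,0,0.2],
    [14,0,0,0,0,0,0.2],
    [17,0,0,0,0,0,0.2],
    [20,0,0,0,0,0,0.2],
    [23,0,0,0,0,0,0.2],
    [26,0,0,0,0,0,0.2],
    [28,0,0,0,0,0,0.2]
  ]
}}

```text
time_s: 11.18
tcp_pos: [0.491, 0.0987, 0.1424]
ee_rot: [180.0, 0.0, 98.8]
wrist_force: [4.5, -2.4, -0.5]
gripper_width: 0.335
grip_force: 30.0
```

```bash
python3 -c "
from h import *
st()"
```

```text
out -40.75 lat 0.28 z 142.43 F out/lat/z 3.1 4.1 -0.5 M [-0.44 -0.93  0.01] rot [1.7997e+02 2.0000e-02 9.8790e+01] w 31.5 11.18
```

{"fn": "send_rows", "kwargs": {
  "motion": [
    [2,0.5,0,0,0,0,0.2],
    [5,1,0,0,0,0,0.2],
    [8,1,0,0,0,0,0.2],
    [11,1.2,0,0,0,0,0.2],
    [14,1.2,0,0,0,0,0.2],
    [17,1.2,0,0,0,0,0.2],
    [20,1.2,0,0,0,0,0.2],
    [22,1.2,0,0,0,0,0.2],
    [24,1.2,0,0,0,0,0.2],
    [25,1.2,0,0,0,0,0.2]
  ]
}}

```text
time_s: 12.02
tcp_pos: [0.4876, 0.1237, 0.1422]
ee_rot: [-179.9, -0.0, 98.8]
wrist_force: [0.6, -0.2, -0.1]
gripper_width: 0.336
grip_force: 30.0
```

```bash
python3 -c "
from h import *
st()"
```

```text
out -66.01 lat 0.75 z 142.2 F out/lat/z 0.2 0.5 -0.1 M [-0.07 -0.09 -0.  ] rot [-1.7993e+02 -2.0000e-02  9.8800e+01] w 31.6 12.02
```

{"fn": "send_rows", "kwargs": {
  "motion": [
    [1.5,0,0,0,0,0,0.2],
    [3,0,0,0,0,0,0.2],
    [4.5,0,0,0,0,0,0.2],
    [6,0,0,0,0,0,0.2],
    [7.5,0,0,0,0,0,0.2],
    [8.5,0,0,0,0,0,0.2],
    [9.5,0,0,0,0,0,0.2],
    [10.5,0,0,0,0,0,0.2],
    [11,0,0,0,0,0,0.2],
    [11,0,0,0,0,0,0.2]
  ]
}}

```text
time_s: 12.85
tcp_pos: [0.4866, 0.1336, 0.1425]
ee_rot: [-180.0, 0.1, 98.8]
wrist_force: [0.8, -2.3, -0.6]
gripper_width: 0.338
grip_force: 30.0
```

```bash
python3 -c "
from h import *
st()"
```

```text
out -75.94 lat 1.25 z 142.51 F out/lat/z 2.4 0.4 -0.6 M [-0.4  -0.07  0.01] rot [-1.800e+02  8.000e-02  9.877e+01] w 31.7 12.85
```

{"fn": "send_rows", "kwargs": {
  "motion": [
    [0.5,0,0,0,0,0,0.2],
    [1,0,0,0,0,0,0.2],
    [1.5,0,0,0,0,0,0.2],
    [2,0,0,0,0,0,0.2],
    [2.3,0,0,0,0,0,0.2],
    [2.6,0,0,0,0,0,0.2],
    [3,0,0,0,0,0,0.2],
    [3,0,0,0,0,0,0.2],
    [3,0,0,0,0,0,0.2],
    [3,0,0,0,0,0,0.2]
  ]
}}

```text
time_s: 13.68
tcp_pos: [0.4866, 0.1339, 0.1425]
ee_rot: [-180.0, 0.4, 98.7]
wrist_force: [1.2, -9.6, -1.1]
gripper_width: 0.329
grip_force: 30.0
```

```bash
python3 - <<'E'
from h import *
st()
q=bot.capture("side");cv2.imwrite("pics/c1.png",cv2.resize(q["img"][125:195,170:263],(797,600),interpolation=cv2.INTER_CUBIC))
E
```

```text
out -76.25 lat 1.25 z 142.54 F out/lat/z 9.7 -0.2 -1.1 M [-1.65 -0.24  0.07] rot [-179.99    0.38   98.68] w 30.9 13.68
```

View pics/c1.png

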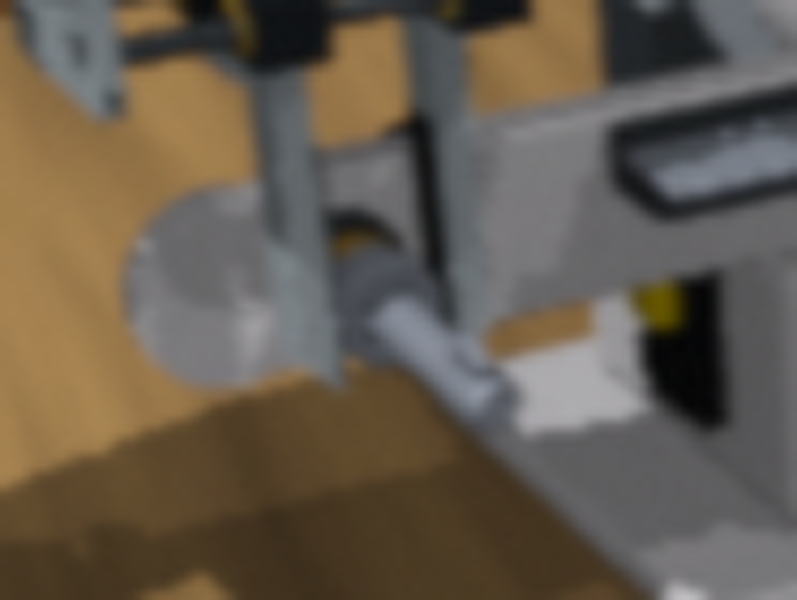

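{"fn": "send_rows", "kwargs": {
  "motion": [
    [-1.5,0,0,0,0,0,0.33],
    [-1.5,0,0,0,0,0,0.6],
    [-1.5,0,0,0,0,0,0.6],
    [-1.5,0,0,0,0,0,0.6],
    [-1.5,0,0,0,0,0,0.6],
    [-1.5,0,-10,0,0,0,0.6],
    [-1.5,0,-30,0,0,0,0.6],
    [-1.5,0,-50,0,0,0,0.6],
    [-20,0,-60,0,0,0,0.6],
    [-60,0,-60,0,0,0,0.6]
  ]
}}

```text
time_s: 14.57
tcp_pos: [0.4967, 0.0808, 0.2071]
ee_rot: [179.6, -0.1, 99.2]
wrist_force: [1.2, -0.1, -1.0]
gripper_width: 0.6
grip_force: 0.0
```

```bash
python3 - <<'E'
from h import *
st();go(411.5,-216.5,105,20)
E
```

```text
out -22.17 lat 3.17 z 207.07 F out/lat/z 0.3 1.2 -1.0 M [-0.02 -0.16  0.02] rot [ 1.7955e+02 -9.0000e-02  9.9160e+01] w 56.4 14.57
go [-280.1 -132.3  100.6] [  0.45  -0.04 -10.84] t 14.5667
```

{"fn": "send_rows", "kwargs": {
  "motion": [
    [-35,-10,5,0,0,-2,0.8],
    [-72,-25,5,0,0,-5,0.9],
    [-110,-45,20,0,0,-8,0.9],
    [-145,-65,35,0,0,-10.8,0.9],
    [-180,-85,50,0,0,-10.8,0.9],
    [-215,-105,65,0,0,-10.8,0.9],
    [-250,-122,75,0.4,0,-10.8,0.9],
    [-275,-132,85,0.4,0,-10.8,0.9],
    [-280,-132,95,0.4,0,-10.8,0.9],
    [-280,-132,100,0.4,0,-10.8,0.9]
  ]
}}

```text
time_s: 15.4
tcp_pos: [0.4069, -0.2203, 0.1019]
ee_rot: [-179.6, -0.1, 109.4]
wrist_force: [-0.2, 0.3, -0.3]
gripper_width: 0.901
grip_force: 0.0
```

{"fn": "send_rows", "kwargs": {
  "motion": [
    [0,0,0,0,0,0,0.9],
    [0,0,0,0,0,0,0.9],
    [0,0,0,0,0,0,0.9],
    [0,0,0,0,0,0,0.9],
    [0,0,0,0,0,0,0.9],
    [0,0,0,0,0,0,0.9],
    [0,0,0,0,0,0,0.9],
    [0,0,0,0,0,0,0.9],
    [0,0,0,0,0,0,0.9],
    [0,0,0,0,0,0,0.9]
  ]
}}

```text
time_s: 16.23
tcp_pos: [0.4075, -0.219, 0.1026]
ee_rot: [-179.6, -0.0, 109.6]
wrist_force: [0.2, -0.3, 0.6]
gripper_width: 0.899
grip_force: 0.0
```

```bash
python3 - <<'E'
from h import *
q=bot.capture("side");p=bot.capture("top");st();o=bot.get_obs();print(o["tcp_pos"])
go(411.5,-216.5,38,20)
r=mask(q,"wheel",(224,292),20)
if r: print("wheel mask side",r[1].mean(0),len(r[1]))
r=mask(q,"spacer",(212,160),20)
if r: print("spacer on axle",r[1].mean(0),len(r[1]),r[2])
vis=q["img"].copy()
for P in([.4115,-.2165,.057],):print(proj(q,[P]))
A=cv2.resize(q["img"][220:340,170:290],(480,480),interpolation=cv2.INTER_CUBIC)
B=cv2.resize(q["img"][130:190,180:220],(320,480),interpolation=cv2.INTER_CUBIC)
cv2.imwrite("pics/w1.png",np.hstack([A,B]))
E
```

```text
out 260.5 lat -130.92 z 102.54 F out/lat/z -0.2 0.1 0.0 M [-0.02 -0.13 -0.01] rot [-1.7960e+02 -3.0000e-02  1.0957e+02] w 84.8 16.33
[ 0.40747062 -0.21905809  0.1025371 ]
go [ 1.   5.1 64.5] [-0.4  -0.03 -0.43] t 16.3333
wheel mask side [225.79897959 293.37857143] 980
[[225.54103446 293.92863454]]
```

View pics/w1.png

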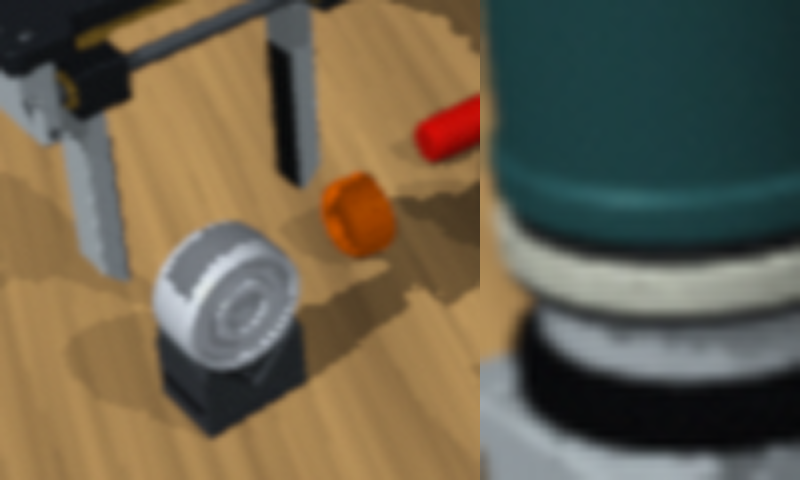

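{"fn": "send_rows", "kwargs": {
  "motion": [
    [1,5,5,-0.4,0,-0.4,0.9],
    [1,5,25,-0.4,0,-0.4,0.9],
    [1,5,45,-0.4,0,-0.4,0.9],
    [1,5,60,-0.4,0,-0.4,0.9],
    [1,5,64.5,-0.4,0,-0.4,0.9],
    [1,5,64.5,-0.4,0,-0.4,0.9],
    [1,5,64.5,-0.4,0,-0.4,0.5],
    [1,5,64.5,-0.4,0,-0.4,0.5],
    [1,5,64.5,-0.4,0,-0.4,0.5],
    [1,5,64.5,-0.4,0,-0.4,0.5]
  ]
}}

```text
time_s: 17.27
tcp_pos: [0.4131, -0.2168, 0.0393]
ee_rot: [179.8, 0.1, 110.0]
wrist_force: [6.4, 3.3, 1.7]
gripper_width: 0.652
grip_force: 3.4
```

```bash
python3 - <<'E'
from h import *
st();o=bot.get_obs();print(o["tcp_pos"],o["grip_force"],o["wrist_force"])
a=8.5;b=np.array([np.sin(np.radians(a)),-np.cos(np.radians(a))]);t=np.array([497.5,58.4])
c=t+b*45;print(c);go(c[0],c[1],141,a)
E
```

```text
out 259.08 lat -125.02 z 39.34 F out/lat/z -2.2 6.8 1.7 M [ 0.53 -1.32 -0.05] rot [1.7979e+02 9.0000e-02 1.0997e+02] w 61.2 17.27
[ 0.41308417 -0.21675657  0.03934237] 3.3949673327151686 [6.41012648 3.26497835 1.72345981]
[504.1514235   13.89428615]
go [ 185.5  164.7 -101.3] [ 0.22  0.07 11.47] t 17.2667
```

{"fn": "send_rows", "kwargs": {
  "motion": [
    [0,1,0,0,0,0,0.5],
    [0,1,0,0,0,0,0.5],
    [0,1,0,0,0,0,0.5],
    [0,1,0,0,0,0,0.5],
    [0,1,0,0,0,0,0.5],
    [0,1,0,0,0,0,0.5],
    [0,1,0,0,0,0,0.5],
    [0,1,0,0,0,0,0.5],
    [0,1,0,0,0,0,0.5],
    [0,1,0,0,0,0,0.5]
  ]
}}

```text
time_s: 18.1
tcp_pos: [0.4138, -0.2166, 0.0393]
ee_rot: [179.8, 0.1, 110.0]
wrist_force: [3.1, 1.4, 5.0]
gripper_width: 0.635
grip_force: 30.0
```

```bash
python3 - <<'E'
from h import *
st();o=bot.get_obs();print(o["tcp_pos"],o["grip_force"],o["wrist_force"])
E
```

```text
out 259.0 lat -124.3 z 39.31 F out/lat/z -0.9 3.3 5.0 M [ 0.23 -0.61  0.01] rot [1.7984e+02 9.0000e-02 1.0998e+02] w 59.7 18.1
[ 0.41378364 -0.21657034  0.0393096 ] 29.950510564958677 [3.1263393  1.43604534 4.95376419]
```

{"fn": "send_rows", "kwargs": {
  "motion": [
    [0,0,-35,0,0,0,0.5],
    [0,0,-70,0,0,0,0.5],
    [10,10,-103,0,0,3,0.5],
    [35,35,-103,0.2,0,7,0.5],
    [60,60,-103,0.2,0,11.5,0.5],
    [85,85,-103,0.2,0,11.5,0.5],
    [110,110,-103,0.2,0,11.5,0.5],
    [135,135,-103,0.2,0,11.5,0.5],
    [155,155,-103,0.2,0,11.5,0.5],
    [170,163,-103,0.2,0,11.5,0.5]
  ]
}}

```text
time_s: 18.93
tcp_pos: [0.507, 0.0014, 0.139]
ee_rot: [-179.5, -0.0, 98.6]
wrist_force: [-0.5, -0.0, -1.9]
gripper_width: 0.636
grip_force: 29.9
```

{"fn": "send_rows", "kwargs": {
  "motion": [
    [10,0,0,0,0,0,0.5],
    [12,0,0,0,0,0,0.5],
    [12,0,0,0,0,0,0.5],
    [12,0,0,0,0,0,0.5],
    [12,0,0,0,0,0,0.5],
    [12,0,0,0,0,0,0.5],
    [12,0,0,0,0,0,0.5],
    [12,0,0,0,0,0,0.5],
    [12,0,0,0,0,0,0.5],
    [12,0,0,0,0,0,0.5]
  ]
}}

```text
time_s: 19.77
tcp_pos: [0.5058, 0.0109, 0.1412]
ee_rot: [-179.8, -0.0, 98.5]
wrist_force: [0.1, -0.3, -3.1]
gripper_width: 0.634
grip_force: 29.9
```

```bash
python3 - <<'E'
from h import *
T=(497.5,58.4);A=8.5
st(T,A)
a=8.5;b=np.array([np.sin(np.radians(a)),-np.cos(np.radians(a))]);t=np.array(T)
c=t+b*25;print(c);go(c[0],c[1],142.3,a)
E
```

```text
out 48.21 lat 1.14 z 141.17 F out/lat/z 0.3 0.0 -3.1 M [-0.05 -0.14 -0.01] rot [-179.8    -0.     98.46] w 59.6 19.77
[501.19523528  33.67460342]
go [23.2 -1.2 -1.1] [-0.2  -0.   -0.04] t 19.7667
```

{"fn": "send_rows", "kwargs": {
  "motion": [
    [3,-1,-1.1,-0.2,0,0,0.5],
    [6,-1.2,-1.1,-0.2,0,0,0.5],
    [9,-1.2,-1.1,-0.2,0,0,0.5],
    [12,-1.2,-1.1,-0.2,0,0,0.5],
    [15,-1.2,-1.1,-0.2,0,0,0.5],
    [18,-1.2,-1.1,-0.2,0,0,0.5],
    [21,-1.2,-1.1,-0.2,0,0,0.5],
    [24,-1.2,-1.1,-0.2,0,0,0.5],
    [25,-1.2,-1.1,-0.2,0,0,0.5],
    [25,-1.2,-1.1,-0.2,0,0,0.5]
  ]
}}

```text
time_s: 20.6
tcp_pos: [0.5008, 0.036, 0.1422]
ee_rot: [-180.0, -0.0, 98.5]
wrist_force: [-0.7, -0.9, -3.1]
gripper_width: 0.634
grip_force: 29.9
```

{"fn": "send_rows", "kwargs": {
  "motion": [
    [1,0,0,0,0,0,0.5],
    [2,0,0,0,0,0,0.5],
    [3,0,0,0,0,0,0.5],
    [4,0,0,0,0,0,0.5],
    [5,0,0,0,0,0,0.5],
    [6,0,0,0,0,0,0.5],
    [7,0,0,0,0,0,0.5],
    [8,0,0,0,0,0,0.5],
    [8,0,0,0,0,0,0.5],
    [8,0,0,0,0,0,0.5]
  ]
}}

```text
time_s: 21.43
tcp_pos: [0.4997, 0.0436, 0.1422]
ee_rot: [-180.0, -0.0, 98.5]
wrist_force: [0.9, 0.2, -2.3]
gripper_width: 0.632
grip_force: 29.9
```

```bash
python3 - <<'E'
from h import *
st((497.5,58.4),8.5)
E
```

```text
out 14.95 lat -0.02 z 142.25 F out/lat/z -0.0 0.9 -2.3 M [ 0.02 -0.11  0.04] rot [-1.800e+02 -1.000e-02  9.849e+01] w 59.4 21.43
```

{"fn": "send_rows", "kwargs": {
  "motion": [
    [1,0,0,0,0,0,0.5],
    [2,0,0,0,0,0,0.5],
    [3,0,0,0,0,0,0.5],
    [4,0,0,0,0,0,0.5],
    [5,0,0,0,0,0,0.5],
    [6,0,0,0,0,0,0.5],
    [7,0,0,0,0,0,0.5],
    [8,0,0,0,0,0,0.5],
    [9,0,0,0,0,0,0.5],
    [9,0,0,0,0,0,0.5]
  ]
}}

```text
time_s: 22.27
tcp_pos: [0.4987, 0.0522, 0.1427]
ee_rot: [179.9, 0.0, 98.5]
wrist_force: [-0.2, -1.9, -1.0]
gripper_width: 0.635
grip_force: 29.9
```

```bash
python3 - <<'E'
from h import *
st((497.5,58.4),8.5)
E
```

```text
out 6.32 lat 0.31 z 142.74 F out/lat/z 1.8 -0.4 -1.0 M [-0.33 -0.2   0.01] rot [1.7994e+02 4.0000e-02 9.8470e+01] w 59.7 22.27
```

{"fn": "send_rows", "kwargs": {
  "motion": [
    [1,0,0,0,0,0,0.5],
    [2,0,0,0,0,0,0.5],
    [3,0,0,0,0,0,0.5],
    [4,0,0,0,0,0,0.5],
    [5,0,0,0,0,0,0.5],
    [6,0,0,0,0,0,0.5],
    [7,0,0,0,0,0,0.5],
    [8,0,0,0,0,0,0.5],
    [9.5,0,0,0,0,0,0.5],
    [11,0,0,0,0,0,0.5]
  ]
}}

```text
time_s: 23.1
tcp_pos: [0.4968, 0.0638, 0.1423]
ee_rot: [180.0, -0.0, 98.5]
wrist_force: [0.4, -2.1, 1.1]
gripper_width: 0.637
grip_force: 29.9
```

```bash
python3 - <<'E'
from h import *
st((497.5,58.4),8.5)
E
```

```text
out -5.41 lat 0.11 z 142.33 F out/lat/z 2.1 0.1 1.1 M [-0.32 -0.19 -0.02] rot [ 1.7998e+02 -3.0000e-02  9.8490e+01] w 59.9 23.1
```

{"fn": "send_rows", "kwargs": {
  "motion": [
    [2,0,0,0,0,0,0.5],
    [5,0,0,0,0,0,0.5],
    [8,0,0,0,0,0,0.5],
    [11,0,0,0,0,0,0.5],
    [14,0,0,0,0,0,0.5],
    [17,0,0,0,0,0,0.5],
    [20,0,0,0,0,0,0.5],
    [23,0,0,0,0,0,0.5],
    [26,0,0,0,0,0,0.5],
    [28,0,0,0,0,0,0.5]
  ]
}}

```text
time_s: 23.93
tcp_pos: [0.4922, 0.0918, 0.1418]
ee_rot: [-179.9, -0.1, 98.5]
wrist_force: [1.1, -1.4, -1.5]
gripper_width: 0.636
grip_force: 29.9
```

```bash
python3 - <<'E'
from h import *
st((497.5,58.4),8.5)
E
```

```text
out -33.81 lat -0.33 z 141.76 F out/lat/z 1.5 0.9 -1.5 M [-0.15 -0.4  -0.  ] rot [-1.7994e+02 -7.0000e-02  9.8500e+01] w 59.8 23.93
```

{"fn": "send_rows", "kwargs": {
  "motion": [
    [2,0.3,0,0,0,0,0.5],
    [4,0.5,0,0,0,0,0.5],
    [6,0.5,0,0,0,0,0.5],
    [8,0.5,0,0,0,0,0.5],
    [10,0.5,0,0,0,0,0.5],
    [12,0.5,0,0,0,0,0.5],
    [13.5,0.5,0,0,0,0,0.5],
    [15,0.5,0,0,0,0,0.5],
    [16,0.5,0,0,0,0,0.5],
    [16,0.5,0,0,0,0,0.5]
  ]
}}

```text
time_s: 24.77
tcp_pos: [0.4907, 0.1071, 0.1422]
ee_rot: [-180.0, -0.0, 98.5]
wrist_force: [0.6, -0.4, -2.2]
gripper_width: 0.636
grip_force: 29.9
```

{"fn": "send_rows", "kwargs": {
  "motion": [
    [0.7,0,0,0,0,0,0.5],
    [1.4,0,0,0,0,0,0.5],
    [2.1,0,0,0,0,0,0.5],
    [2.8,0,0,0,0,0,0.5],
    [3.5,0,0,0,0,0,0.5],
    [4,0,0,0,0,0,0.5],
    [4,0,0,0,0,0,0.5],
    [4,0,0,0,0,0,0.5],
    [4,0,0,0,0,0,0.5],
    [4,0,0,0,0,0,0.5]
  ]
}}

```text
time_s: 25.6
tcp_pos: [0.4902, 0.1106, 0.1422]
ee_rot: [-180.0, 0.0, 98.5]
wrist_force: [0.3, -2.0, -2.5]
gripper_width: 0.635
grip_force: 29.9
```

```bash
python3 - <<'E'
from h import *
st((497.5,58.4),8.5)
E
```

```text
out -52.69 lat 0.46 z 142.23 F out/lat/z 2.0 0.0 -2.5 M [-0.38 -0.09  0.05] rot [-1.7999e+02  3.0000e-02  9.8470e+01] w 59.7 25.6
```

{"fn": "send_rows", "kwargs": {
  "motion": [
    [0.5,0,0,0,0,0,0.5],
    [1,0,0,0,0,0,0.5],
    [1.5,0,0,0,0,0,0.5],
    [2,0,0,0,0,0,0.5],
    [2.5,0,0,0,0,0,0.5],
    [3,0,0,0,0,0,0.5],
    [3.5,0,0,0,0,0,0.5],
    [4,0,0,0,0,0,0.5],
    [4,0,0,0,0,0,0.5],
    [4,0,0,0,0,0,0.5]
  ]
}}

```text
time_s: 26.43
tcp_pos: [0.49, 0.1115, 0.1424]
ee_rot: [-180.0, 0.4, 98.4]
wrist_force: [0.7, -10.4, -1.8]
gripper_width: 0.639
grip_force: 29.9
```

```bash
python3 - <<'E'
from h import *
st((497.5,58.4),8.5)
E
```

```text
out -53.6 lat 0.41 z 142.35 F out/lat/z 10.4 -0.9 -1.8 M [-1.86 -0.21  0.1 ] rot [-179.98    0.39   98.38] w 60.0 26.43
```

{"fn": "send_rows", "kwargs": {
  "motion": [
    [-2,0,0,0,0,0,0.65],
    [-2,0,0,0,0,0,0.9],
    [-2,0,0,0,0,0,0.9],
    [-2,0,0,0,0,0,0.9],
    [-2,0,0,0,0,0,0.9],
    [-2,0,-15,0,0,0,0.9],
    [-2,0,-35,0,0,0,0.9],
    [-2,0,-60,0,0,0,0.9],
    [-10,0,-75,0,0,0,0.9],
    [-40,0,-75,0,0,0,0.9]
  ]
}}

```text
time_s: 27.27
tcp_pos: [0.4972, 0.0782, 0.2221]
ee_rot: [179.5, -0.1, 98.8]
wrist_force: [-0.3, -0.1, 0.5]
gripper_width: 0.898
grip_force: 0.0
```

```bash
python3 - <<'E'
from h import *
st((497.5,58.4),8.5);go(582,-160.5,100,-8.5)
E
```

```text
out -19.66 lat 2.63 z 222.07 F out/lat/z 0.1 -0.3 0.5 M [ 0.01 -0.12  0.03] rot [ 1.795e+02 -1.100e-01  9.881e+01] w 84.4 27.27
go [-249.1   46.2  122. ] [ 0.48 -0.18 17.31] t 27.2667
```

{"fn": "send_rows", "kwargs": {
  "motion": [
    [-35,0,0,0,0,2,0.8],
    [-72,5,5,0,0,6,0.65],
    [-110,12,20,0,0,10,0.65],
    [-145,20,40,0,0,14,0.65],
    [-180,28,60,0,0,17.3,0.65],
    [-210,36,80,0,0,17.3,0.65],
    [-235,42,95,0.4,0,17.3,0.65],
    [-245,46,102,0.4,0,17.3,0.65],
    [-248,46,105,0.4,0,17.3,0.65],
    [-248,46,105,0.4,0,17.3,0.65]
  ]
}}

```text
time_s: 28.1
tcp_pos: [0.5773, -0.1628, 0.1115]
ee_rot: [-179.5, -0.0, 81.2]
wrist_force: [-0.8, 0.6, -0.5]
gripper_width: 0.647
grip_force: 0.0
```

{"fn": "send_rows", "kwargs": {
  "motion": [
    [0,0,0,0,0,0,0.65],
    [0,0,0,0,0,0,0.65],
    [0,0,0,0,0,0,0.65],
    [0,0,0,0,0,0,0.65],
    [0,0,0,0,0,0,0.65],
    [0,0,0,0,0,0,0.65],
    [0,0,0,0,0,0,0.65],
    [0,0,0,0,0,0,0.65],
    [0,0,0,0,0,0,0.65],
    [0,0,0,0,0,0,0.65]
  ]
}}

```text
time_s: 28.93
tcp_pos: [0.5775, -0.1633, 0.1121]
ee_rot: [-179.6, 0.1, 81.2]
wrist_force: [-0.7, -0.4, 0.9]
gripper_width: 0.654
grip_force: 0.0
```

```bash
python3 - <<'E'
from h import *
q=bot.capture("side");st((497.5,58.4),8.5);o=bot.get_obs();print(o["tcp_pos"],proj(q,[o["tcp_pos"],[.581,-.161,.052]]))
go(582,-160.5,33,-8.5)
r=mask(q,"cap",(300,253),15)
if r: print("cap side",r[1].mean(0),len(r[1]))
A=cv2.resize(q["img"][205:280,250:350],(533,400),interpolation=cv2.INTER_CUBIC)
B=cv2.resize(q["img"][135:195,185:235],(267,400),interpolation=cv2.INTER_CUBIC)
cv2.imwrite("pics/k1.png",np.hstack([A,B]))
E
```

```text
out 231.08 lat 46.35 z 112.11 F out/lat/z 0.5 -0.2 0.0 M [-0.05 -0.1  -0.01] rot [-1.7959e+02  5.0000e-02  8.1170e+01] w 61.3 28.98
[ 0.57749724 -0.16328768  0.112112  ] [[299.56646204 231.70954404]
 [300.65255806 255.72804559]]
go [ 3.5  4.6 79.1] [-0.41  0.05 -0.33] t 28.9833
cap side [300.21621622 254.56756757] 370
```

View pics/k1.png

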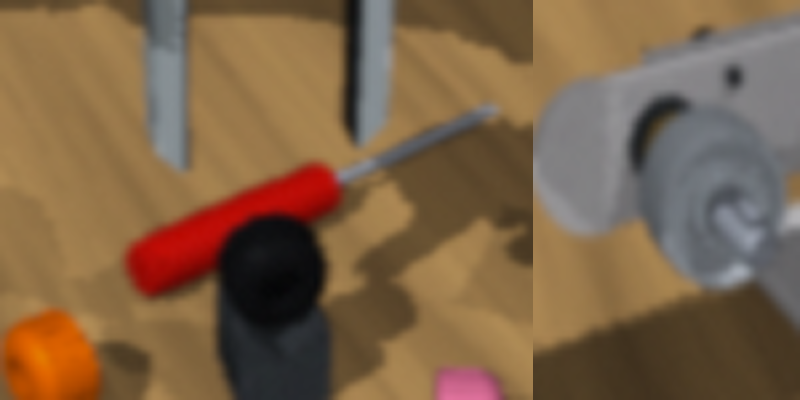

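{"fn": "send_rows", "kwargs": {
  "motion": [
    [3,4,10,-0.4,0,-0.3,0.65],
    [3,4,30,-0.4,0,-0.3,0.65],
    [3,4,55,-0.4,0,-0.3,0.65],
    [3,4,72,-0.4,0,-0.3,0.65],
    [3,4,79.5,-0.4,0,-0.3,0.65],
    [3,4,79.5,-0.4,0,-0.3,0.65],
    [3,4,79.5,-0.4,0,-0.3,0.3],
    [3,4,79.5,-0.4,0,-0.3,0.3],
    [3,4,79.5,-0.4,0,-0.3,0.3],
    [3,4,79.5,-0.4,0,-0.3,0.3]
  ]
}}

```text
time_s: 29.87
tcp_pos: [0.5819, -0.1612, 0.0344]
ee_rot: [179.9, 0.1, 81.5]
wrist_force: [-1.1, 0.8, 2.3]
gripper_width: 0.422
grip_force: 30.0
```

```bash
python3 - <<'E'
from h import *
st((497.5,58.4),8.5);o=bot.get_obs();print(o["tcp_pos"],o["grip_force"],o["wrist_force"])
E
```

```text
out 229.68 lat 51.01 z 34.43 F out/lat/z -1.0 -0.9 2.3 M [-0.05  0.06  0.03] rot [1.7991e+02 1.0000e-01 8.1480e+01] w 39.6 29.87
[ 0.58189815 -0.1612163   0.03443373] 29.976722679566592 [-1.07344726  0.80973861  2.27331717]
```

```bash
python3 - <<'E'
from h import *
a=8.5;b=np.array([np.sin(np.radians(a)),-np.cos(np.radians(a))]);c=np.array([497.5,58.4])+b*42+np.array([.989,.148])*0.3
go(c[0],c[1],142.4,a)
E
```

```text
go [ 164.4 -103.3 -108.4] [  0.08   0.11 -17.02] t 29.8667
```

{"fn": "send_rows", "kwargs": {
  "motion": [
    [0,0,-35,0,0,0,0.3],
    [0,0,-70,0,0,0,0.3],
    [5,-3,-108,0,0,-3,0.3],
    [30,-20,-109,0,0,-7,0.3],
    [55,-37,-109,0,0,-12,0.3],
    [80,-52,-109,0,0,-17,0.3],
    [105,-67,-109,0,0,-17,0.3],
    [130,-82,-109,0,0,-17,0.3],
    [145,-95,-109,0,0,-17,0.3],
    [155,-103,-109,0,0,-17,0.3]
  ],
  "newtons": 45
}}

```text
time_s: 30.7
tcp_pos: [0.5017, 0.0096, 0.1424]
ee_rot: [179.9, 0.0, 98.6]
wrist_force: [-0.7, -0.2, -1.1]
gripper_width: 0.421
grip_force: 45.0
```

{"fn": "send_rows", "kwargs": {
  "motion": [
    [5,0,0,0,0,0,0.3],
    [9,0,0,0,0,0,0.3],
    [9,0,0,0,0,0,0.3],
    [9,0,0,0,0,0,0.3],
    [9,0,0,0,0,0,0.3],
    [9,0,0,0,0,0,0.3],
    [9,0,0,0,0,0,0.3],
    [9,0,0,0,0,0,0.3],
    [9,0,0,0,0,0,0.3],
    [9,0,0,0,0,0,0.3]
  ]
}}

```text
time_s: 31.53
tcp_pos: [0.5012, 0.0165, 0.1415]
ee_rot: [-180.0, 0.0, 98.5]
wrist_force: [0.3, 0.3, -0.8]
gripper_width: 0.421
grip_force: 45.0
```

```bash
python3 - <<'E'
from h import *
st((497.5,58.4),8.5)
a=8.5;b=np.array([np.sin(np.radians(a)),-np.cos(np.radians(a))]);c=np.array([497.5,58.4])+b*16+np.array([.989,.148])*0.2
go(c[0],c[1],142.4,a)
E
```

```text
out 41.94 lat -2.53 z 141.46 F out/lat/z -0.3 0.4 -0.8 M [-0.02 -0.09  0.03] rot [-1.7998e+02  5.0000e-02  9.8470e+01] w 39.5 31.53
go [25.9  2.7 -1. ] [-0.02  0.05 -0.03] t 31.5333
```

{"fn": "send_rows", "kwargs": {
  "motion": [
    [3,2,-1,0,0,0,0.3],
    [6,2.7,-1,0,0,0,0.3],
    [9,2.7,-1,0,0,0,0.3],
    [12,2.7,-1,0,0,0,0.3],
    [15,2.7,-1,0,0,0,0.3],
    [18,2.7,-1,0,0,0,0.3],
    [21,2.7,-1,0,0,0,0.3],
    [23,2.7,-1,0,0,0,0.3],
    [24,2.7,-1,0,0,0,0.3],
    [24,2.7,-1,0,0,0,0.3]
  ]
}}

```text
time_s: 32.37
tcp_pos: [0.5003, 0.041, 0.1425]
ee_rot: [-180.0, 0.1, 98.5]
wrist_force: [0.0, -0.3, 0.1]
gripper_width: 0.415
grip_force: 45.0
```

{"fn": "send_rows", "kwargs": {
  "motion": [
    [1,0,0,0,0,0,0.3],
    [2,0,0,0,0,0,0.3],
    [3,0,0,0,0,0,0.3],
    [4,0,0,0,0,0,0.3],
    [5,0,0,0,0,0,0.3],
    [6,0,0,0,0,0,0.3],
    [7,0,0,0,0,0,0.3],
    [8,0,0,0,0,0,0.3],
    [9,0,0,0,0,0,0.3],
    [9,0,0,0,0,0,0.3]
  ]
}}

```text
time_s: 33.2
tcp_pos: [0.4989, 0.0499, 0.1425]
ee_rot: [-180.0, 0.0, 98.5]
wrist_force: [-0.2, -0.7, 0.3]
gripper_width: 0.419
grip_force: 45.0
```

```bash
python3 - <<'E'
from h import *
st((497.5,58.4),8.5)
E
```

```text
out 8.6 lat 0.18 z 142.49 F out/lat/z 0.7 -0.3 0.3 M [-0.04 -0.06 -0.  ] rot [-1.7998e+02  5.0000e-02  9.8490e+01] w 39.4 33.2
```

{"fn": "send_rows", "kwargs": {
  "motion": [
    [1,0,0,0,0,0,0.3],
    [2,0,0,0,0,0,0.3],
    [3,0,0,0,0,0,0.3],
    [4,0,0,0,0,0,0.3],
    [5,0,0,0,0,0,0.3],
    [6,0,0,0,0,0,0.3],
    [7,0,0,0,0,0,0.3],
    [8,0,0,0,0,0,0.3],
    [9,0,0,0,0,0,0.3],
    [10,0,0,0,0,0,0.3]
  ]
}}

```text
time_s: 34.03
tcp_pos: [0.4978, 0.0593, 0.1428]
ee_rot: [180.0, 0.1, 98.5]
wrist_force: [-0.5, -3.7, 2.8]
gripper_width: 0.418
grip_force: 45.0
```

{"fn": "send_rows", "kwargs": {
  "motion": [
    [1,0,0,0,0,0,0.3],
    [2,0,0,0,0,0,0.3],
    [3,0,0,0,0,0,0.3],
    [4,0,0,0,0,0,0.3],
    [5,0,0,0,0,0,0.3],
    [6,0,0,0,0,0,0.3],
    [7,0,0,0,0,0,0.3],
    [8,0,0,0,0,0,0.3],
    [9,0,0,0,0,0,0.3],
    [10,0,0,0,0,0,0.3]
  ]
}}

```text
time_s: 34.87
tcp_pos: [0.4961, 0.0696, 0.1425]
ee_rot: [-180.0, 0.0, 98.5]
wrist_force: [0.8, -1.3, 3.2]
gripper_width: 0.421
grip_force: 45.0
```

```bash
python3 - <<'E'
from h import *
st((497.5,58.4),8.5)
E
```

```text
out -11.33 lat 0.24 z 142.51 F out/lat/z 1.4 0.6 3.2 M [-0.37 -0.26  0.02] rot [-1.7999e+02  5.0000e-02  9.8480e+01] w 39.6 34.87
```

{"fn": "send_rows", "kwargs": {
  "motion": [
    [2,0,0,0,0,0,0.3],
    [4,0,0,0,0,0,0.3],
    [6,0,0,0,0,0,0.3],
    [8,0,0,0,0,0,0.3],
    [9,0,0,0,0,0,0.3],
    [10,0,0,0,0,0,0.3],
    [11,0,0,0,0,0,0.3],
    [12,0,0,0,0,0,0.3],
    [12,0,0,0,0,0,0.3],
    [12,0,0,0,0,0,0.3]
  ]
}}

```text
time_s: 35.7
tcp_pos: [0.4942, 0.0817, 0.1425]
ee_rot: [-180.0, 0.0, 98.5]
wrist_force: [0.8, -1.6, 2.9]
gripper_width: 0.42
grip_force: 45.0
```

{"fn": "send_rows", "kwargs": {
  "motion": [
    [0.5,0,0,0,0,0,0.3],
    [1,0,0,0,0,0,0.3],
    [1.5,0,0,0,0,0,0.3],
    [2,0,0,0,0,0,0.3],
    [2.5,0,0,0,0,0,0.3],
    [3,0,0,0,0,0,0.3],
    [3.5,0,0,0,0,0,0.3],
    [4,0,0,0,0,0,0.3],
    [4,0,0,0,0,0,0.3],
    [4,0,0,0,0,0,0.3]
  ]
}}

```text
time_s: 36.53
tcp_pos: [0.4937, 0.0844, 0.1424]
ee_rot: [-180.0, 0.2, 98.5]
wrist_force: [1.4, -5.1, 3.7]
gripper_width: 0.419
grip_force: 45.0
```

```bash
python3 - <<'E'
from h import *
st((497.5,58.4),8.5)
E
```

```text
out -26.23 lat 0.1 z 142.44 F out/lat/z 5.2 0.6 3.7 M [-1.04 -0.24  0.02] rot [-1.7997e+02  1.7000e-01  9.8450e+01] w 39.4 36.53
```

{"fn": "send_rows", "kwargs": {
  "motion": [
    [0.5,0,0,0,0,0,0.3],
    [1,0,0,0,0,0,0.3],
    [1.5,0,0,0,0,0,0.3],
    [2,0,0,0,0,0,0.3],
    [2.5,0,0,0,0,0,0.3],
    [3,0,0,0,0,0,0.3],
    [3.5,0,0,0,0,0,0.3],
    [4,0,0,0,0,0,0.3],
    [4,0,0,0,0,0,0.3],
    [4,0,0,0,0,0,0.3]
  ]
}}

```text
time_s: 37.37
tcp_pos: [0.4936, 0.0852, 0.1426]
ee_rot: [-180.0, 0.5, 98.4]
wrist_force: [2.1, -13.0, 2.6]
gripper_width: 0.418
grip_force: 45.0
```

```bash
python3 - <<'E'
from h import *
st((497.5,58.4),8.5)
E
```

```text
out -27.08 lat 0.14 z 142.57 F out/lat/z 13.2 0.1 2.6 M [-2.3  -0.42  0.05] rot [-179.97    0.53   98.36] w 39.3 37.37
```

{"fn": "send_rows", "kwargs": {
  "motion": [
    [0.5,0,0,0,0,0,0.3],
    [1,0,0,0,0,0,0.3],
    [1.5,0,0,0,0,0,0.3],
    [2,0,0,0,0,0,0.3],
    [2.5,0,0,0,0,0,0.3],
    [3,0,0,0,0,0,0.3],
    [3.5,0,0,0,0,0,0.3],
    [4,0,0,0,0,0,0.3],
    [4,0,0,0,0,0,0.3],
    [4,0,0,0,0,0,0.3]
  ]
}}

```text
time_s: 38.2
tcp_pos: [0.4931, 0.0878, 0.1424]
ee_rot: [-179.9, 0.7, 98.3]
wrist_force: [1.4, -15.5, 1.9]
gripper_width: 0.418
grip_force: 45.0
```

```bash
python3 - <<'E'
from h import *
st((497.5,58.4),8.5)
E
```

```text
out -29.69 lat 0.01 z 142.36 F out/lat/z 15.5 -0.9 1.9 M [-2.81 -0.48  0.04] rot [-179.94    0.69   98.31] w 39.3 38.2
```

{"fn": "send_rows", "kwargs": {
  "motion": [
    [0.4,0,0,0,0,0,0.3],
    [0.8,0,0,0,0,0,0.3],
    [1.2,0,0,0,0,0,0.3],
    [1.6,0,0,0,0,0,0.3],
    [2,0,0,0,0,0,0.3],
    [2.4,0,0,0,0,0,0.3],
    [2.5,0,0,0,0,0,0.3],
    [2.5,0,0,0,0,0,0.3],
    [2.5,0,0,0,0,0,0.3],
    [2.5,0,0,0,0,0,0.3]
  ]
}}

```text
time_s: 39.03
tcp_pos: [0.4929, 0.0891, 0.1424]
ee_rot: [-179.9, 0.8, 98.3]
wrist_force: [2.5, -19.2, 2.5]
gripper_width: 0.421
grip_force: 45.0
```

```bash
python3 - <<'E'
from h import *
st((497.5,58.4),8.5)
E
```

```text
out -31.06 lat 0.01 z 142.39 F out/lat/z 19.3 -0.4 2.5 M [-3.26 -0.54  0.09] rot [-179.94    0.81   98.27] w 39.5 39.03
```

{"fn": "send_rows", "kwargs": {
  "motion": [
    [0.4,0,0,0,0,0,0.3],
    [0.8,0,0,0,0,0,0.3],
    [1.2,0,0,0,0,0,0.3],
    [1.6,0,0,0,0,0,0.3],
    [2,0,0,0,0,0,0.3],
    [2.4,0,0,0,0,0,0.3],
    [2.5,0,0,0,0,0,0.3],
    [2.5,0,0,0,0,0,0.3],
    [2.5,0,0,0,0,0,0.3],
    [2.5,0,0,0,0,0,0.3]
  ]
}}

```text
time_s: 39.87
tcp_pos: [0.4927, 0.0904, 0.1424]
ee_rot: [-179.9, 0.9, 98.2]
wrist_force: [2.6, -21.5, 2.3]
gripper_width: 0.422
grip_force: 45.0
```

```bash
python3 - <<'E'
from h import *
st((497.5,58.4),8.5)
E
```

```text
out -32.38 lat -0.02 z 142.42 F out/lat/z 21.6 -0.6 2.3 M [-3.67 -0.56  0.08] rot [-179.93    0.95   98.24] w 39.6 39.87
```

```bash
python3 - <<'E'
from h import *
q=bot.capture("side");st((497.5,58.4),8.5)
cv2.imwrite("pics/s1.png",cv2.resize(q["img"][140:185,195:255],(800,600),interpolation=cv2.INTER_CUBIC))
E
```

```text
out -32.38 lat -0.01 z 142.42 F out/lat/z 21.5 -0.7 2.5 M [-3.76 -0.54  0.07] rot [-179.93    0.95   98.24] w 39.3 39.92
```

View pics/s1.png

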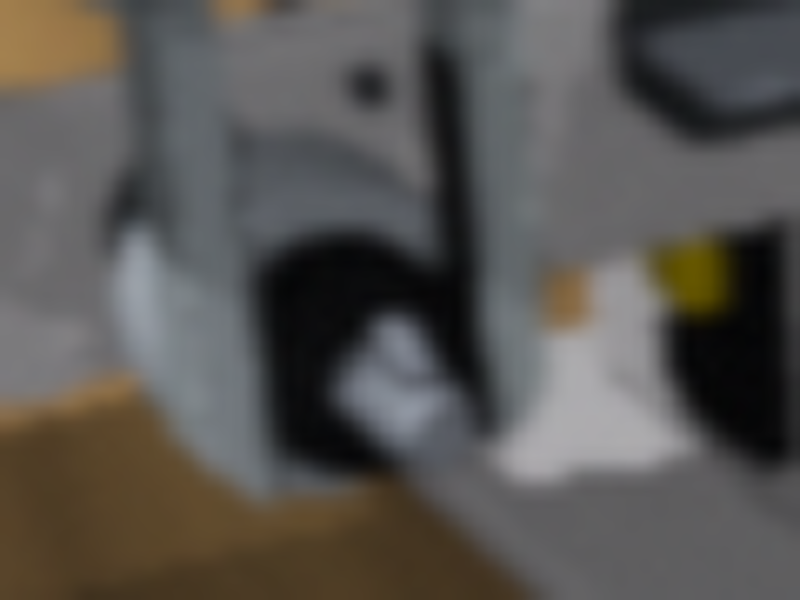

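{"fn": "send_rows", "kwargs": {
  "motion": [
    [-1.5,0,0,0,0,0,0.3],
    [-3,0,0,0,0,0,0.3],
    [-4.5,0,0,0,0,0,0.3],
    [-6,0,0,0,0,0,0.3],
    [-7.5,0,0,0,0,0,0.3],
    [-9,0,0,0,0,0,0.3],
    [-10,0,0,0,0,0,0.3],
    [-11,0,0,0,0,0,0.3],
    [-11,0,0,0,0,0,0.3],
    [-11,0,0,0,0,0,0.3]
  ]
}}

```text
time_s: 40.75
tcp_pos: [0.4932, 0.0875, 0.1424]
ee_rot: [-180.0, 0.0, 98.5]
wrist_force: [0.3, -3.6, 3.5]
gripper_width: 0.419
grip_force: 45.0
```

```bash
python3 - <<'E'
from h import *
st((497.5,58.4),8.5)
E
```

```text
out -29.43 lat 0.09 z 142.37 F out/lat/z 3.6 -0.3 3.5 M [-0.52 -0.15 -0.01] rot [-1.7997e+02  3.0000e-02  9.8490e+01] w 39.4 40.75
```

{"fn": "send_rows", "kwargs": {
  "motion": [
    [-1,0,0,0,0,0,0.3],
    [-2,0,0,0,0,0,0.3],
    [-2,0,0,0,0,0,0.3],
    [-2,0,0,0,0,0,0.3],
    [-2,0,0,0,0,0,0.3],
    [-2,0,0,0,0,0,0.3],
    [-2,0,0,0,0,0,0.3],
    [-2,0,0,0,0,0,0.3],
    [-2,0,0,0,0,0,0.3],
    [-2,0,0,0,0,0,0.3]
  ]
}}

```text
time_s: 41.58
tcp_pos: [0.4933, 0.0872, 0.1424]
ee_rot: [-180.0, -0.2, 98.5]
wrist_force: [-0.3, 5.6, 2.6]
gripper_width: 0.417
grip_force: 45.0
```

```bash
python3 - <<'E'
from h import *
st((497.5,58.4),8.5)
E
```

```text
out -29.11 lat 0.11 z 142.38 F out/lat/z -5.6 0.5 2.6 M [ 0.94  0.04 -0.06] rot [-1.7998e+02 -1.5000e-01  9.8550e+01] w 39.2 41.58
```

{"fn": "send_rows", "kwargs": {
  "motion": [
    [1,0,0,0,0,0,0.3],
    [1.5,0,0,0,0,0,0.3],
    [1.5,0,0,0,0,0,0.5],
    [1.5,0,0,0,0,0,0.65],
    [1.5,0,0,0,0,0,0.65],
    [1.5,0,0,0,0,0,0.65],
    [1.5,0,-15,0,0,0,0.65],
    [1.5,0,-40,0,0,0,0.65],
    [-5,0,-75,0,0,0,0.65],
    [-40,0,-80,0,0,0,0.65]
  ]
}}

```text
time_s: 42.42
tcp_pos: [0.5016, 0.0486, 0.2287]
ee_rot: [179.4, 0.0, 98.8]
wrist_force: [1.3, 0.3, 0.2]
gripper_width: 0.651
grip_force: 0.0
```

{"fn": "send_rows", "kwargs": {
  "motion": [
    [-35,-20,0,0,0,0,0.65],
    [-70,-50,0,0,0,0,0.65],
    [-105,-80,0,0,0,0,0.65],
    [-140,-110,0,0,0,0,0.65],
    [-160,-130,0,0,0,0,0.65],
    [-160,-130,0,0,0,0,0.65],
    [-160,-130,0,0,0,0,0.65],
    [-160,-130,0,0,0,0,0.65],
    [-160,-130,0,0,0,0,0.65],
    [-160,-130,0,0,0,0,0.65]
  ]
}}

```text
time_s: 43.25
tcp_pos: [0.3953, -0.1304, 0.2225]
ee_rot: [-180.0, 0.0, 98.6]
wrist_force: [0.4, -1.3, -0.5]
gripper_width: 0.649
grip_force: 0.0
```

```bash
python3 - <<'E'
from h import *
q=bot.capture("side");p=bot.capture("top");st((497.5,58.4),8.5)
A=cv2.resize(q["img"][140:185,195:225+15],(600,600),interpolation=cv2.INTER_CUBIC)
cv2.imwrite("pics/f1.png",A)
for n,c in(("side",q),("top",p)):
    for k in("cap","wheel","spacer"):
        for d in bot.search_frame(c,k):
            if d["point"][1]>0: print(n,k,d["conf"],np.round(d["point"],3))
E
```

```text
out 171.64 lat -129.08 z 222.49 F out/lat/z 0.4 -1.1 -0.2 M [-0.02 -0.07 -0.01] rot [-1.7997e+02  3.0000e-02  9.8640e+01] w 61.4 43.35
side cap 0.59 [0.489 0.08  0.171]
top cap 0.52 [0.484 0.142 0.171]
top cap 0.47 [0.488 0.092 0.178]
top wheel 0.68 [0.485 0.113 0.183]
top spacer 0.53 [0.485 0.142 0.169]
```

View pics/f1.png

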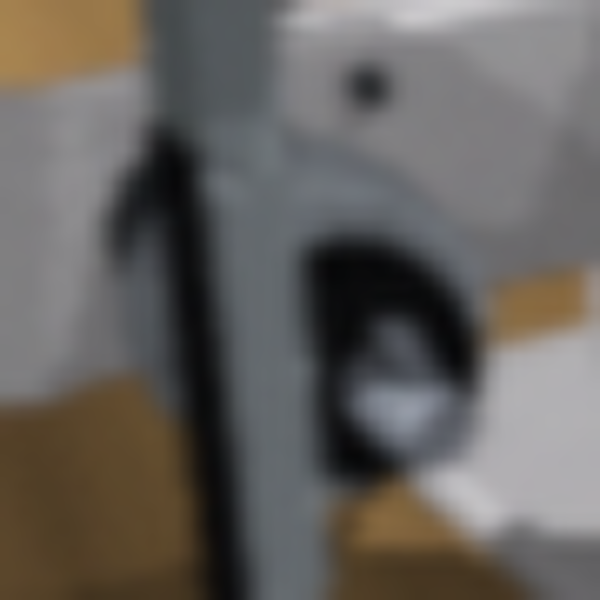

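```bash
python3 -c "
from workcell import bot
print(bot.sign_off())"
```

```text
the job is handed in; nothing more can be done
None
```

The bush, wheel and cap are on the axle in that order with the domed face outwards, and the job is handed in; no verdict came back. A gentle pull on the cap met 5.6 N with almost no movement, and the last picture shows the tab up in front of it. The highest push I read was about 22 N, and the clock stood at about 43 s. I kept the arm clear of the oil bottle, screwdriver and magnet but did not measure them again at the end.

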